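Check a fastener jar's lid, load the jar carousel and hold it with that jar in front

ROBOT

A 6-joint arm with a two-finger parallel gripper is mounted at the origin on the work surface. World frame = base frame: x ahead of the robot, y to its left, z up, the work surface at z = 0. Lengths are in m, angles in rad, forces in N, time in s.
With the tool pointing down it reaches from about 0.35 to 0.775 m from the base axis. Payload 7.3 kg.
Tool frame: the origin (TCP) lies at the very end of the fingers, on their centre line; the grasp point (between the pads) lies 19 mm behind it; z points along the fingers, y is the line along which they close (so a half turn about z gives the same grasp; the last joint's range is limited). The gripper opens to 92 mm and grips with 3 to 60 N. Pads are 19 mm wide; open, the fingers measure 130 mm over their backs; the gripper's body (75 mm by 190 mm) begins 47 mm behind the grasp point.
Start: joints at [-1.358, 0.342, 1.524, -0, 1.275, -0.146], TCP at [0.184, -0.492, 0.227] pointing down, gripper open.
Joint ranges: [-2.53, 2.53], [-0.77, 2.02], [0.04, 2.7], [-1, 4.14], [0.28, 2.66], [-3.11, 3.11]. Speed limits (rad/s): [2.57, 2.57, 3.14, 3.14, 3.14, 3.14].

INTERFACE

Orientations are given as [roll, pitch, yaw] about the fixed x, y, z axes, in that order (R = Rz(yaw) Ry(pitch) Rx(roll)).
In Python, from cell import observe, read_camera, get_calibration, hand_in, search_frame gives the robot as it stands.
- The arm moves only by the tool step_arm, never from a script. Its argument "commands" is a list of rows, each an object with "translation": the shift along the tool's x, y, z in mm, a list of three; "roll": the turn about the tool's z in rad. In form: [{"translation": [x, y, z], "roll": roll}, ...]. A call has 1 to 20 rows; each row shifts and turns the commanded pose from where the row before left it, along the tool's axes as they then stand; what a row does not reach is not made up. A row lasts 1/12 s, in which the tool goes at most 41.7 mm and 7.16 degrees, less where a joint would pass 70% of its speed; a pose out of reach is approached as far as the arm can. A call is refused whole if a number of a shift passes 41.7 or a number of a turn 0.125, either way. A call with a gripper value outside its range is refused whole. "fingers" is the opening, from 0 (shut) to 1 (fully open), set as the call begins (left out, the last holds). The fingers move at their own pace and stop on an object; "grip_force" is the grip in N (left out, the last holds). Time passes only in rows, so rows that do not move let the fingers close. It gives the time, the measured TCP pose, the force, the opening and the grip force at its end, in the units of the state.
- observe(): the state, without advancing time (a new reading comes with each control period).
- read_camera(name): name is "scene" or "top"; returns the picture (480x640x3 uint8, red, green, blue); there is no depth.
- get_calibration(name): a dict with "camera_matrix" (3x3 intrinsics, pixels), "dist_coeffs" ([k1, k2, p1, p2, k3] as OpenCV has them; the pictures are not rectified), "world_from_camera" (4x4, takes a point from camera to world coordinates). Camera axes: x right, y up, looking along -z (the intrinsics and any distortion apply to the point x, -y, -z); pixel columns grow to the right and rows downward; lengths in m; the calibration is good to about 2 mm. A picture is of the moment at which its call begins. get_calibration takes no time and is no camera call.
- hand_in(): hands the job in; it is judged then, once.
Trained networks look in the newest picture that a camera, given by its name, has taken for a name from the list of things; names that differ only in an ending like _2 or _b are one class to them, and where a whole thing is asked for, a point or a joint stands for the part that bears it (a point fixed in the world has none). Each returns a list of dicts, best first, with "confidence" (0 to 1); they miss things now and then, are a little off and sometimes report something else, mostly with a low value. They report only what shows in the picture. A call takes as long as a camera call. They do not tell look-alikes from the thing itself.
- search_frame(camera, name): "at" ([x, y, z] in m, in world coordinates, good to about 4 mm: the middle of the surface that is visible of it).
The state is a dict: "time": time; "qpos": joint angles; "qvel": joint speeds; "joint_efforts": joint torques, N m; "tool_pos": TCP position; "tool_rot": TCP orientation; "contact_force": force on the tool from outside, world axes, zero at the start; "torque": the same for the moment, N m; "opening": finger opening in m; "grip_force": force on a finger pad.
Only numpy, scipy, OpenCV 4.12 (cv2) and the standard library are available. Lean on these libraries where they do the work, as an engineer would, in place of code of your own. Each camera call takes 0.05 s, during which the arm holds its last target. There are 200 camera calls.

TASK

Pick up the loose fastener jar from the bench, tip it over in the air to about 45 degrees to check that its lid stays on, bring it level again, and set it down upright in the empty well of the jar carousel. Then let go of the jar, take the carousel's upright wooden peg and turn the carousel until that jar stands at the front, in line with the tongue of the base. Finish while still gripping the peg, so that the turntable is held still there; do not knock the other things on the bench about.

Things in the scene. Friction and masses are not known exactly. Their poses are not given: they have to be found in the camera images.
- jar_mid (a point): centre of the loose jar (35 mm above its underside). Upright round glass jar with a dark steel lid, 52 mm diameter, 70 mm tall with the lid (lid: the top 16 mm, same diameter), about 0.25 kg; stands alone on the bench, to the left of the carousel. z axis = up through the lid. Two like jars are fixed on the carousel.
- carousel: the fixed base of the jar carousel, a dark wooden disc 300 mm across; origin on the turning axis at bench height. A wooden tongue 22 mm wide and 30 mm high sticks out of its front to 202 mm from the axis, along the base's own -x: it marks the front, more or less towards the robot.
- front (a point): fixed point on the base, 90 mm from the axis along the tongue's direction and 36 mm above the bench, where the centre of the underside of the jar must end up
- seat (a point): centre of the floor of the empty well on the turntable, 36 mm above the bench, 90 mm from the turning axis; turns with the turntable. The well is a wooden rim, 62 mm inside and 72 mm outside diameter, 10 mm high above the floor. Two jars like the loose one are fixed in such wells 90 mm from the axis: one opposite the empty well, one opposite the peg.
- peg_grip (a point): point on the axis of the upright round wooden peg of the turntable, 20 mm below its top. Peg (turntable_c0 in the rules): 20 mm diameter, 100 mm tall, from 36 to 136 mm above the bench, 115 mm from the turning axis, a quarter turn on from the empty well, counterclockwise seen from above. It turns with the turntable but not in itself; a grip on it may slip round it.
- turntable (a joint): angle of the turntable (rad, counterclockwise seen from above is positive). 0 or any whole turn = the empty well is exactly at the front. Turns either way through two turns without a stop, with light friction (about 0.05 N m), and stays where it is left. It starts between 0.9 and 5.4. Turntable disc: 290 mm across, top 36 mm above the bench.
- glue: bystander: glue bottle, 60 mm dia, 170 mm tall; leave it alone. Origin at its underside
- sander: bystander: cork sanding block 100 x 60 x 35 mm; leave it alone. Origin at its underside
- screwdriver: bystander: screwdriver lying down; leave it alone. Origin at its underside
- hammer: bystander: hammer lying down; leave it alone. Origin at its underside
- tape: bystander: tape measure, about 73 x 35 x 72 mm tall; leave it alone. Origin at its underside
- tin: bystander: squat steel tin, 84 mm dia, 60 mm tall; leave it alone. Origin at its underside
- offcut: bystander: wooden offcut 140 x 45 x 22 mm; leave it alone. Origin at its underside
There are look-alikes about, which are no part of the job. What is shaped like the part that bears jar_mid but purple is not meant.

How it is judged:
By the outcome, as a careful person would: the job done as asked, in the order asked, and still so for the second after the job is handed in, while the arm keeps its last pose, push and grip.
It also fails if it takes over 58 s, if anything falls off the work surface, if the arm or the gripper's body presses on something with over 40 N, if the wrist force passes 120 N, or if a joint passes its speed limit or range.

## Working session

There is one attempt and no reset: what is moved stays moved. The work goes in short steps, Python scripts to look and compute and a tool call to move; the robot and the scene stay as the last step left them, time stands still between calls to the robot, and variables do not carry over. Pictures are saved under pics/ and viewed, at most 10 in all, crops included, and the job is handed in when it is done.

Besides the shell and the picture viewer there is one more tool, called after "Emit:" as name([rows], argument=value, ...), one row to a line, values as JSON. step_arm: Moves the arm, as the interface text tells. Its arguments: {"type":"object","properties":{"commands":{"type":"array"},"fingers":{"type":"number"},"grip_force":{"type":"number"}},"required":["commands"]}

```bash
mkdir -p pics; cat > h.py <<'E'
import numpy as np, cv2
from cell import *
def pic(cam,name,crop=None,scale=1):
    im=read_camera(cam)
    if crop: im=im[crop[1]:crop[3],crop[0]:crop[2]]
    if scale!=1: im=cv2.resize(im,None,fx=scale,fy=scale,interpolation=cv2.INTER_CUBIC)
    cv2.imwrite('pics/'+name,im[:,:,::-1]); return im
def proj(cam,P):
    c=get_calibration(cam);W=np.linalg.inv(np.array(c['world_from_camera']))
    P=np.atleast_2d(P);q=P@W[:3,:3].T+W[:3,3];q=q*[1,-1,-1]
    return cv2.projectPoints(q,np.zeros(3),np.zeros(3),np.array(c['camera_matrix'],float),np.array(c['dist_coeffs'],float))[0][:,0]
def pix2w(cam,uv,z):
    c=get_calibration(cam);W=np.array(c['world_from_camera'])
    uv=np.array(uv,float).reshape(-1,1,2)
    n=cv2.undistortPoints(uv,np.array(c['camera_matrix'],float),np.array(c['dist_coeffs'],float))[:,0]
    d=np.c_[n[:,0],-n[:,1],-np.ones(len(n))]@W[:3,:3].T;o=W[:3,3]
    return o+d*((z-o[2])/d[:,2])[:,None]
E
python3 - <<'E'
from h import *
pic('top','t0.png');pic('scene','s0.png')
for cam in ('top','scene'):
    print(cam,np.round(np.array(get_calibration(cam)['world_from_camera'])[:3,3],3))
    for n in ['jar_mid','carousel','seat','peg_grip','turntable','glue','tape','tin','offcut','hammer','sander','screwdriver']:
        r=search_frame(cam,n)
        for d in r[:4]: print(n,np.round(d['at'],3),round(d['confidence'],2),np.round(proj(cam,d['at'])[0]))
print(observe())
E
```

```text
top [0.375 0.002 1.323]
jar_mid [0.471 0.208 0.072] 0.82 [231. 239.]
jar_mid [0.565 0.258 0.07 ] 0.63 [210. 199.]
jar_mid [0.483 0.303 0.066] 0.62 [191. 234.]
jar_mid [ 0.576 -0.105  0.041] 0.56 [366. 195.]
seat [ 0.581 -0.102  0.038] 0.92 [364. 193.]
peg_grip [ 0.58  -0.101  0.032] 0.68 [363. 194.]
peg_grip [0.482 0.303 0.066] 0.27 [191. 235.]
turntable [ 0.581 -0.102  0.036] 0.61 [364. 193.]
glue [0.682 0.312 0.113] 0.63 [182. 145.]
tape [ 0.32  -0.336  0.061] 0.62 [468. 304.]
tape [0.486 0.301 0.066] 0.35 [191. 233.]
tin [0.239 0.319 0.062] 0.62 [183. 341.]
tin [ 0.584 -0.102  0.032] 0.16 [364. 193.]
offcut [0.501 0.48  0.021] 0.58 [121. 229.]
offcut [ 0.576 -0.103  0.035] 0.55 [364. 196.]
hammer [ 0.682 -0.476  0.024] 0.91 [519. 152.]
sander [0.694 0.204 0.034] 0.75 [236. 148.]
screwdriver [ 0.44  -0.392  0.021] 0.77 [486. 252.]
scene [ 1.257 -0.35   0.864]
jar_mid [0.487 0.29  0.058] 0.95 [413. 234.]
jar_mid [0.492 0.2   0.048] 0.94 [385. 247.]
jar_mid [0.586 0.258 0.051] 0.78 [424. 262.]
carousel [ 0.61  -0.116  0.037] 0.7 [291. 319.]
seat [ 0.605 -0.115  0.034] 0.78 [291. 318.
[... 506 characters left out ...]

{'time': 1.3, 'qpos': array([-1.35798245e+00,  3.42025384e-01,  1.52409321e+00, -6.33053753e-06,
        1.27541037e+00, -1.46022067e-01]), 'qvel': array([ 7.32310151e-04,  1.95506181e-04,  7.18736723e-04, -1.12128601e-03,
       -4.68432128e-04, -9.53822743e-05]), 'joint_efforts': array([-8.50420311e-04, -4.31138349e+01, -2.44474804e+01,  7.17297499e-02,
        4.83906479e-02, -1.27992755e-05]), 'tool_pos': array([ 0.18438405, -0.49157617,  0.2267297 ]), 'tool_rot': array([3.14153052e+00, 1.52592158e-05, 3.58837786e-01]), 'contact_force': array([0.31897297, 0.61051177, 0.93149738]), 'torque': array([ 0.00330603, -0.01653367,  0.0557218 ]), 'grip_force': 0.0, 'opening': 0.0917026291761498}
```

View pics/t0.png

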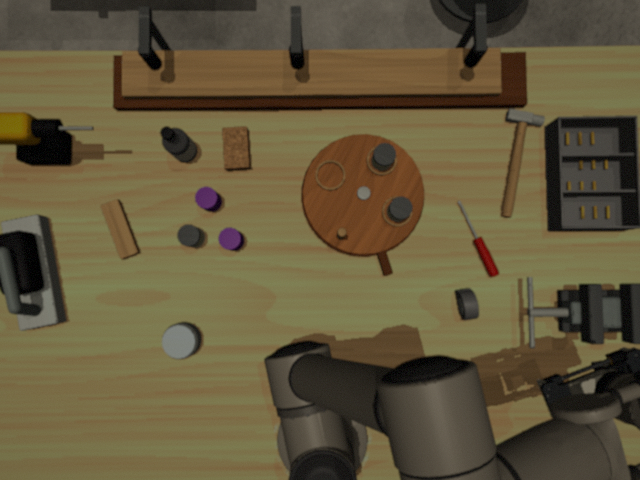

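View pics/s0.png

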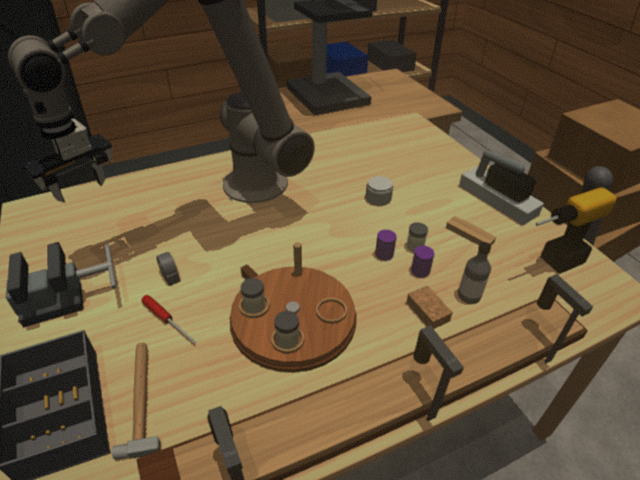

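Top view: the candidates are the dark-lidded glass jar at (190,235), and jars with purple lids at (208,199) and (231,239), which are look-alikes. Two fixed jars are on the carousel at (383,157) and (399,209). By the description I choose (190,235). The empty well is at (330,175), the peg at (342,234) and the tongue tip at about (386,270). Scene view: it agrees, with the dark jar at (418,236) and purple ones at (386,245) and (422,262).

```bash
python3 - <<'E'
from h import *
pic('top','c0.png',(175,125,435,285),3)
E
```

```text
(no output)
```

View pics/c0.png

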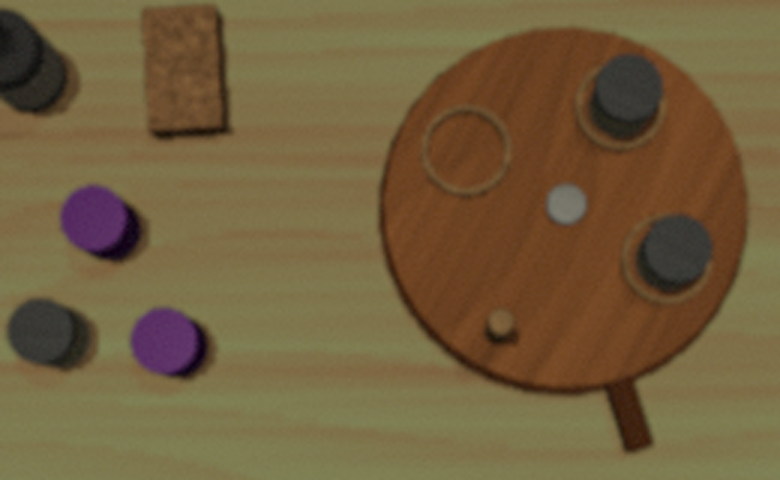

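The crop shows the loose dark lid centred at crop (40,331), the empty well at (466,151), the peg top at (501,321) and the tongue tip at (637,447). I'll fit the geometry from these.

```bash
python3 - <<'E'
from h import *
from scipy.optimize import least_squares
f=lambda x,y:((x+.5)/3-.5+175,(y+.5)/3-.5+125)
print('jar',pix2w('top',f(42,331),.070)[0].round(4),'purple',pix2w('top',[f(95,221),f(167,342)],.07).round(3).tolist())
for n,p,z in [('well',(466,151),.046),('r1',(620,106),.044),('r2',(667,259),.044),('disc',(563.5,207),.036),('peg',(502,321),.136),('tip',(637,447),.03)]:
    print(n,pix2w('top',f(*p),z)[0].round(4))
uv=np.array([f(*p) for p in [(466,151),(620,106),(667,259),(502,321),(563.5,207)]])
def model(p):
    x,y,a=p;C=np.array([x,y]);e=lambda t:np.array([np.cos(t),np.sin(t)])
    return np.array([[*(C+.09*e(a)),.046],[*(C-.09*e(a+np.pi/2)),.045],[*(C-.09*e(a)),.045],[*(C+.115*e(a+np.pi/2)),.136],[x,y,.036]])
s=least_squares(lambda p:(proj('top',model(p))-uv).ravel(),[.58,-.103,.9])
x,y,a=s.x
print(s.x.round(4),s.fun.round(2)); m=model(s.x);print(m.round(4).tolist())
tip=pix2w('top',f(637,447),.03)[0];front=np.arctan2(tip[1]-y,tip[0]-x);print('front dir',front,np.hypot(tip[1]-y,tip[0]-x))
print('theta',(a-front)%(2*np.pi))
# scene check: project jar lid / tongue /peg / well
print(proj('scene',np.vstack([m,[*pix2w('top',f(42,331),.07)[0]],tip])).round(1).tolist())
pic('scene','s1.png',(225,215,445,375),3.6)
E
```

```text
jar [0.4816 0.3066 0.07  ] purple [[0.567, 0.266, 0.07], [0.472, 0.21, 0.07]]
well [ 0.6242 -0.0211  0.046 ]
r1 [ 0.6597 -0.1433  0.044 ]
r2 [ 0.5376 -0.1787  0.044 ]
disc [ 0.5807 -0.0984  0.036 ]
peg [ 0.4813 -0.0448  0.136 ]
tip [ 0.3901 -0.1548  0.03  ]
[ 0.581  -0.0997  1.0672] [-0.12 -0.12 -0.04 -0.17 -0.04 -0.04 -0.3   0.43  0.53 -0.14]
[[0.6245, -0.0208, 0.046], [0.6599, -0.1431, 0.045], [0.5376, -0.1785, 0.045], [0.4803, -0.0442, 0.136], [0.581, -0.0997, 0.036]]
front dir -2.8603585310668174 0.19871028553961462
theta 3.9275115546225043
[[331.8, 307.8], [288.2, 336.7], [254.6, 303.1], [297.4, 243.5], [293.1, 308.2], [417.9, 227.5], [245.3, 264.9]]
```

View pics/s1.png

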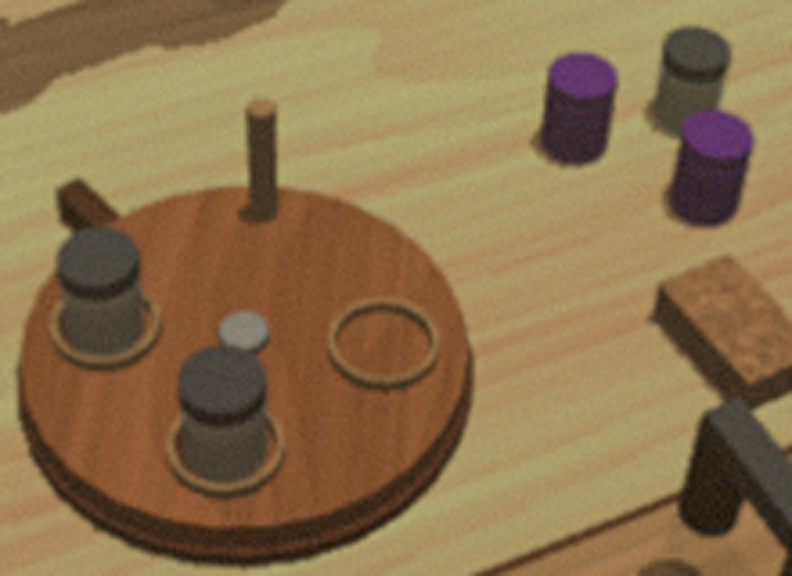

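The fit agrees with both cameras. The loose jar is at (0.4815, 0.306), the axis at (0.581, -0.100) and the turntable angle at about 3.93 rad, so it needs about +2.36 rad counterclockwise.

The moves can't pitch the tool. So I'll grip the jar above its centre and tip it by pushing its lower wall radially against the top of the peg, which lets it swivel between the pads. Pressing it flush against the peg shaft should level it again.

First I'll move above the jar.

Emit:
step_arm([
  {"translation": [30.4, -24.9, 0], "roll": 0},
  {"translation": [30.4, -24.9, 0], "roll": 0},
  {"translation": [30.4, -24.9, 0], "roll": 0},
  {"translation": [30.4, -24.9, 0], "roll": 0},
  {"translation": [30.4, -24.9, 0], "roll": 0},
  {"translation": [30.4, -24.9, 0], "roll": 0},
  {"translation": [30.4, -24.9, 0], "roll": 0},
  {"translation": [30.4, -24.9, 0], "roll": 0},
  {"translation": [30.4, -24.9, 0], "roll": 0},
  {"translation": [30.4, -24.9, 0], "roll": 0},
  {"translation": [30.4, -24.9, 0], "roll": 0},
  {"translation": [30.4, -24.9, 0], "roll": 0},
  {"translation": [30.4, -24.9, 0], "roll": 0},
  {"translation": [18.2, -35.4, 0], "roll": 0},
  {"translation": [18.2, -35.4, 0], "roll": 0},
  {"translation": [18.2, -35.4, 0], "roll": 0},
  {"translation": [18.2, -35.4, 0], "roll": 0},
  {"translation": [18.2, -35.4, 0], "roll": 0},
  {"translation": [18.2, -35.4, 0], "roll": 0},
  {"translation": [18.2, -35.4, 0], "roll": 0},
], fingers=1)

```text
time: 3.07
tool_pos: [0.4728, 0.2292, 0.2268]
tool_rot: [3.141, -0.0, 0.359]
contact_force: [1.3, -1.0, 0.1]
opening: 0.092
grip_force: 0.0
```

Emit:
step_arm([
  {"translation": [18.2, -35.4, 0], "roll": 0},
  {"translation": [18.2, -35.4, 0], "roll": 0},
  {"translation": [0, 0, 0], "roll": -0.124},
  {"translation": [0, 0, 0], "roll": -0.124},
  {"translation": [0, 0, 0], "roll": -0.124},
  {"translation": [0, 0, 0], "roll": -0.124},
  {"translation": [0, 0, 0], "roll": -0.124},
  {"translation": [0, 0, 0], "roll": -0.124},
  {"translation": [0, 0, 0], "roll": -0.124},
  {"translation": [0, 0, 0], "roll": -0.124},
  {"translation": [0, 0, 0], "roll": -0.124},
  {"translation": [0, 0, 0], "roll": -0.124},
  {"translation": [0, 0, 0], "roll": -0.124},
  {"translation": [0, 0, 0], "roll": -0.124},
  {"translation": [0, 0, 0], "roll": -0.124},
  {"translation": [0, 0, 0], "roll": -0.124},
  {"translation": [0, 0, 0], "roll": 0},
])

```text
time: 4.48
tool_pos: [0.4822, 0.3061, 0.2266]
tool_rot: [-3.141, 0.0, 2.099]
contact_force: [-0.5, 0.2, -0.6]
opening: 0.0919
grip_force: 0.0
```

Emit:
step_arm([
  {"translation": [0, 0, 40], "roll": 0},
  {"translation": [0, 0, 40], "roll": 0},
  {"translation": [0, 0, 40], "roll": 0},
  {"translation": [0, 0, 36], "roll": 0},
  {"translation": [0, 0, 25], "roll": 0},
  {"translation": [0, 0, 15], "roll": 0},
  {"translation": [0, 0, 0], "roll": 0},
])

```text
time: 5.07
tool_pos: [0.48, 0.305, 0.027]
tool_rot: [-3.135, -0.001, 2.091]
contact_force: [-1.7, 0.0, -0.1]
opening: 0.0917
grip_force: 0.0
```

Emit:
step_arm([
  {"translation": [0, 0, 0], "roll": 0},
  {"translation": [0, 0, 0], "roll": 0},
  {"translation": [0, 0, 0], "roll": 0},
  {"translation": [0, 0, 0], "roll": 0},
  {"translation": [0, 0, 0], "roll": 0},
  {"translation": [0, 0, 0], "roll": 0},
], fingers=0, grip_force=15)

```text
time: 5.57
tool_pos: [0.4826, 0.3063, 0.0315]
tool_rot: [3.14, 0.0, 2.095]
contact_force: [-0.5, 0.1, 0.1]
opening: 0.056
grip_force: 0.0
```

Emit:
step_arm([
  {"translation": [0, 0, 0], "roll": 0},
  {"translation": [0, 0, 0], "roll": 0},
  {"translation": [0, 0, 0], "roll": 0},
  {"translation": [0, 0, -10], "roll": 0},
  {"translation": [0, 0, -20], "roll": 0},
  {"translation": [0, 0, -40], "roll": 0},
  {"translation": [0, 0, -40], "roll": 0},
  {"translation": [0, 0, -40], "roll": 0},
  {"translation": [0, 0, -19], "roll": 0},
  {"translation": [0, 0, 0], "roll": 0},
  {"translation": [0, 0, 0], "roll": 0},
])

```text
time: 6.48
tool_pos: [0.4822, 0.3061, 0.2003]
tool_rot: [3.14, 0.0, 2.095]
contact_force: [-1.0, -0.7, -3.3]
opening: 0.052
grip_force: 15.0
```

Emit:
step_arm([
  {"translation": [-25.5, -24.5, 0], "roll": 0},
  {"translation": [-25.5, -24.5, 0], "roll": 0},
  {"translation": [-25.5, -24.5, 0], "roll": 0},
  {"translation": [-25.5, -24.5, 0], "roll": 0},
  {"translation": [-25.5, -24.5, 0], "roll": 0},
  {"translation": [-25.5, -24.5, 0], "roll": 0},
  {"translation": [-25.5, -24.5, 0], "roll": 0},
  {"translation": [-25.5, -24.5, 0], "roll": 0},
  {"translation": [-25.5, -24.5, 0], "roll": 0},
  {"translation": [0, 0, 8], "roll": -0.1084},
  {"translation": [0, 0, 8], "roll": -0.1084},
  {"translation": [0, 0, 8], "roll": -0.1084},
  {"translation": [0, 0, 8], "roll": -0.1084},
  {"translation": [0, 0, 8], "roll": -0.1084},
  {"translation": [0, 0, 0], "roll": 0},
  {"translation": [0, 0, 0], "roll": 0},
])

```text
time: 7.82
tool_pos: [0.4048, -0.0027, 0.1581]
tool_rot: [-3.14, -0.004, 2.634]
contact_force: [0.1, 0.3, -2.5]
opening: 0.0517
grip_force: 15.0
```

```bash
python3 - <<'E'
from h import *
pic('scene','s2.png',(220,160,440,320),3.6)
o=observe();print(o['tool_pos'],o['tool_rot'],o['qpos'])
R=cv2.Rodrigues(np.zeros(3))[0]
y=o['tool_rot'][2];d=np.array([.4803,-.0442])-o['tool_pos'][:2]
print('peg in tool x,y mm',1000*d@[np.cos(y),np.sin(y)],1000*d@[np.sin(y),-np.cos(y)])
print(proj('scene',[[.4803,-.0442,.136],[*o['tool_pos']]]))
E
```

```text
[ 0.40535714 -0.00275423  0.1587893 ] [-3.14067228e+00 -2.60521290e-03  2.63338505e+00] [-1.96338697e-01  2.04147856e-01  1.92895287e+00 -9.03880458e-05
  1.01125388e+00 -1.25888053e+00]
peg in tool x,y mm -85.6394585725005 0.2603285295751476
[[297.42497506 243.49351569]
 [301.04997514 213.85130247]]
```

View pics/s2.png

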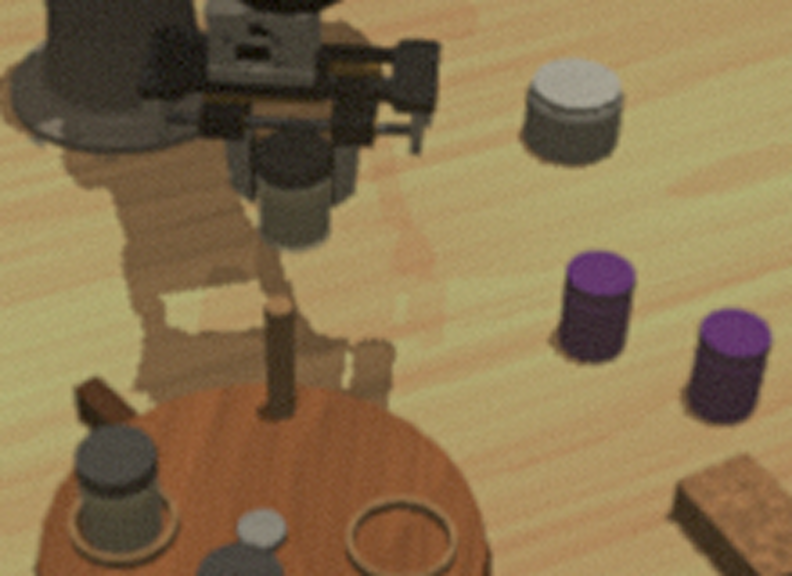

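The jar is held upright. The peg lies 86 mm along tool -x from the pads. I'll push gently and check partway.

Emit:
step_arm([
  {"translation": [-20, 0, 0], "roll": 0},
  {"translation": [-20, 0, 0], "roll": 0},
  {"translation": [-5, 0, 0], "roll": 0},
  {"translation": [-4, 0, 0], "roll": 0},
  {"translation": [-4, 0, 0], "roll": 0},
  {"translation": [-4, 0, 0], "roll": 0},
  {"translation": [-4, 0, 0], "roll": 0},
  {"translation": [-4, 0, 0], "roll": 0},
  {"translation": [0, 0, 0], "roll": 0},
], grip_force=10)

```text
time: 8.62
tool_pos: [0.4634, -0.0345, 0.1598]
tool_rot: [3.142, 0.0, 2.637]
contact_force: [-1.1, 1.5, -2.5]
opening: 0.0516
grip_force: 10.0
```

```bash
python3 - <<'E'
from h import *
pic('scene','s3.png',(240,180,370,290),5)
print(observe()['tool_pos'],observe()['contact_force'])
E
```

```text
[ 0.46308099 -0.03436346  0.15965089] [-0.63520977  1.27423516 -1.89175682]
```

View pics/s3.png

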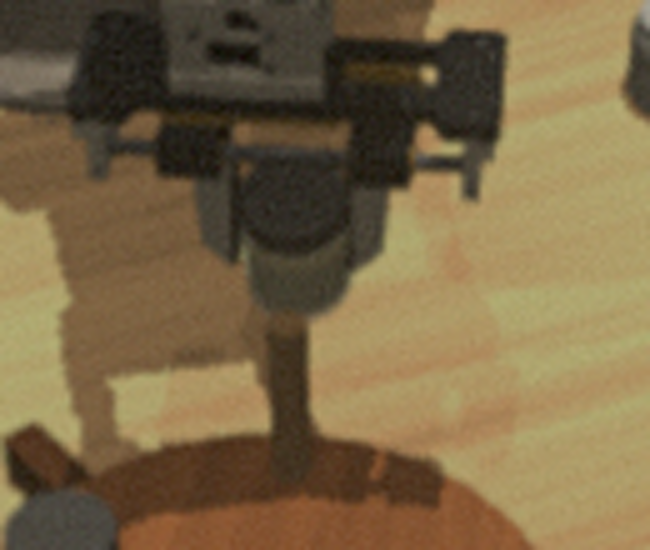

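The lid now leans toward the camera and the lower glass is pushed back, so the jar is swivelling in the pads without slipping. I'll push on to 45° and then lift.

Emit:
step_arm([
  {"translation": [-4, 0, 0], "roll": 0},
  {"translation": [-4, 0, 0], "roll": 0},
  {"translation": [-4, 0, 0], "roll": 0},
  {"translation": [-4, 0, 0], "roll": 0},
  {"translation": [-2, 0, 0], "roll": 0},
  {"translation": [0, 0, 0], "roll": 0},
  {"translation": [0, 0, 0], "roll": 0},
])

```text
time: 9.25
tool_pos: [0.479, -0.0432, 0.1597]
tool_rot: [3.142, 0.0, 2.637]
contact_force: [-1.0, 0.5, -1.0]
opening: 0.0519
grip_force: 10.0
```

Emit:
step_arm([
  {"translation": [0, 0, -10], "roll": 0},
  {"translation": [0, 0, -20], "roll": 0},
  {"translation": [0, 0, -20], "roll": 0},
  {"translation": [0, 0, 0], "roll": 0},
  {"translation": [0, 0, 0], "roll": 0},
], grip_force=25)

```text
time: 9.67
tool_pos: [0.4793, -0.0432, 0.2101]
tool_rot: [3.141, 0.002, 2.637]
contact_force: [0.2, 0.5, -3.3]
opening: 0.0512
grip_force: 25.0
```

```bash
python3 - <<'E'
from h import *
a=pic('scene','x.png',(240,160,370,290),3);b=pic('top','x.png',(300,100,430,260),2.4)
c=np.zeros((max(a.shape[0],b.shape[0]),a.shape[1]+b.shape[1],3),np.uint8);c[:a.shape[0],:a.shape[1]]=a;c[:b.shape[0],a.shape[1]:]=b
cv2.imwrite('pics/s4.png',c[:,:,::-1])
print(observe()['tool_pos'],observe()['contact_force'])
E
```

```text
[ 0.47816966 -0.0429251   0.20855595] [-0.1279705   0.41960944 -3.03879337]
```

View pics/s4.png

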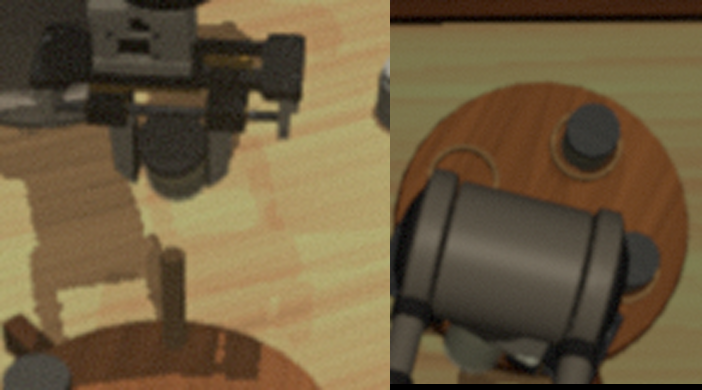

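The lid now faces the camera squarely and the jar is clear of the peg in the air. I'll check the angle numerically by projecting the jar model.

```bash
python3 - <<'E'
from h import *
p=np.array([.479,-.0431,.2097+.019]);u=np.array([.876,-.482,0]);k=np.array([0,0,1.]);w=np.cross(k,u)
t=np.linspace(0,2*np.pi,60)[:,None]
for ph in (30,38,45,52,60):
    c,s=np.cos(np.radians(ph)),np.sin(np.radians(ph));ax=c*k+s*u;n=c*u-s*k
    ring=lambda h:(proj('scene',p+ax*h+.026*(np.cos(t)*n+np.sin(t)*w))-[240,160])*3
    T,B=ring(.02),ring(-.05);L=ring(.004)
    print(ph,'lid y',T[:,1].min().round(),T[:,1].max().round(),'x',T[:,0].min().round(),T[:,0].max().round(),'lid lower edge',L[:,1].max().round(),'bottom max y',B[:,1].max().round())
im=cv2.imread('pics/s4.png')[:390,:390];g=cv2.cvtColor(im,6)
print(g[100:215:3,174:178].mean(1).astype(int))
E
```

```text
30 lid y 113.0 178.0 x 133.0 204.0 lid lower edge 186.0 bottom max y 212.0
38 lid y 114.0 183.0 x 133.0 203.0 lid lower edge 188.0 bottom max y 204.0
45 lid y 117.0 187.0 x 132.0 203.0 lid lower edge 189.0 bottom max y 197.0
52 lid y 119.0 191.0 x 132.0 203.0 lid lower edge 190.0 bottom max y 190.0
60 lid y 123.0 194.0 x 132.0 203.0 lid lower edge 191.0 bottom max y 180.0
[ 77  76  66  58  42  33  45  47  45  43  43  40  48  45  44  49  49  42
  46  43  46  53  52  49  40  42  52  67  60  60  57  60  71  94 135 161
 162 162 165]
```

```bash
python3 - <<'E'
from h import *
im=np.mean([read_camera('scene') for _ in range(8)],0)[185:245,265:335]
im=np.clip(im*1.6,0,255).astype(np.uint8)[:,:,::-1]
o=observe();p=o['tool_pos']+[0,0,.019];print(p)
u=np.array([.876,-.482,0]);k=np.array([0,0,1.]);w=np.cross(k,u);t=np.linspace(0,2*np.pi,80)[:,None]
out=[]
for ph in (None,35,45):
    a=cv2.resize(im,None,fx=5,fy=5,interpolation=cv2.INTER_CUBIC)
    if ph:
        c,s=np.cos(np.radians(ph)),np.sin(np.radians(ph));ax=c*k+s*u;n=c*u-s*k
        for h,col in ((.02,(0,0,255)),(.004,(0,255,255)),(-.05,(0,255,0))):
            q=(proj('scene',p+ax*h+.026*(np.cos(t)*n+np.sin(t)*w))-[265,185]+.5)*5-.5
            cv2.polylines(a,[q.round().astype(np.int32)],True,col,1)
    out.append(a)
b=np.zeros_like(out[0]);cv2.imwrite('pics/s5.png',np.vstack([np.hstack(out[:2]),np.hstack([out[2],b])]))
E
```

```text
[ 0.47870978 -0.04306362  0.22839594]
```

View pics/s5.png

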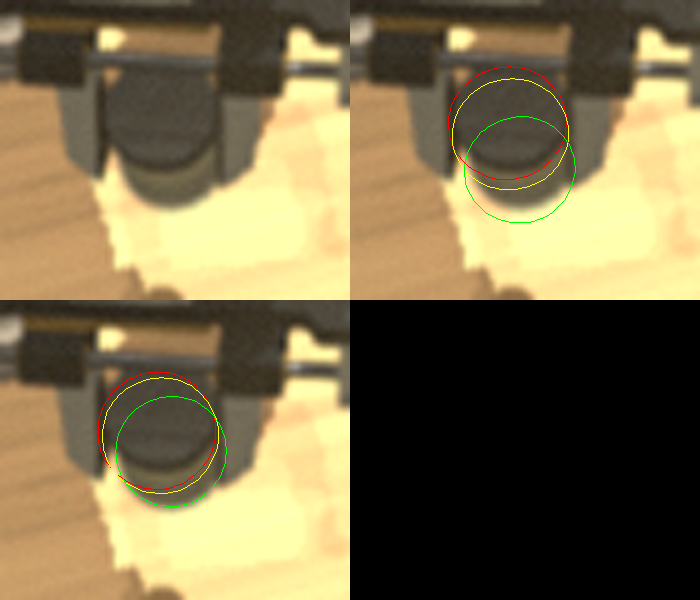

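```bash
python3 - <<'E'
from h import *
u=np.array([.876,-.482,0]);k=np.array([0,0,1.]);w=np.cross(k,u);t=np.linspace(0,2*np.pi,80)[:,None]
p=np.array([.4054,-.0028,.1588+.019])
for h in (.02,.004,-.05):
    q=(proj('scene',p+k*h+.026*(np.cos(t)*u+np.sin(t)*w))-[220,160])*3.6;print(h,q[:,1].min().round(),q[:,1].max().round(),q[:,0].min().round(),q[:,0].max().round())
g=cv2.imread('pics/s2.png',0);print(list(zip(range(120,262,4),g[120:262:4,288:298].mean(1).astype(int))))
g=cv2.imread('pics/s5.png',0)[:300,:350];print(list(zip(range(50,226,4),g[50:226:4,160:170].mean(1).astype(int))))
E
```

```text
0.02 125.0 171.0 252.0 330.0
0.004 144.0 190.0 253.0 330.0
-0.05 206.0 253.0 255.0 330.0
[(120, np.int64(54)), (124, np.int64(45)), (128, np.int64(39)), (132, np.int64(41)), (136, np.int64(40)), (140, np.int64(37)), (144, np.int64(40)), (148, np.int64(39)), (152, np.int64(39)), (156, np.int64(42)), (160, np.int64(44)), (164, np.int64(41)), (168, np.int64(42)), (172, np.int64(45)), (176, np.int64(37)), (180, np.int64(37)), (184, np.int64(35)), (188, np.int64(50)), (192, np.int64(71)), (196, np.int64(76)), (200, np.int64(72)), (204, np.int64(70)), (208, np.int64(68)), (212, np.int64(64)), (216, np.int64(65)), (220, np.int64(65)), (224, np.int64(65)), (228, np.int64(65)), (232, np.int64(65)), (236, np.int64(64)), (240, np.int64(65)), (244, np.int64(68)), (248, np.int64(93)), (252, np.int64(125)), (256, np.int64(147)), (260, np.int64(150))]
[(50, np.int64(114)), (54, np.int64(99)), (58, np.int64(86)), (62, np.int64(78)), (66, np.int64(67)), (70, np.int64(62)), (74, np.int64(63)), (78, np.int64(67)), (82, np.int64(70)), (86, np.int64(69)), (90, np.int64(67)), (94, np.int64(68)), (98, np.int64(69)), (102, np.int64(68)), (106, np.int64(68)), (110, np.int64(69)), (114, np.int64(71)), (118, np.int64(73)), (122, np.int64(73)), (126, np.int64(76)), (130, np.int64(73)), (134, np.int64(70)), (138, np.int64(71)), (142, np.int64(75)), (146, np.int64(78)), (150, np.int64(81)), (154, np.int64(79)), (158, np.int64(73)), (162, np.int64(66)), (166, np.int64(59)), (170, np.int64(68)), (174, np.int64(90)), (178, np.int64(106)), (182, np.int64(103)), (186, np.int64(98)), (190, np.int64(93)), (194, np.int64(92)), (198, np.int64(95)), (202, np.int64(107)), (206, np.int64(141)), (210, np.int64(191)), (214, np.int64(232)), (218, np.int64(245)), (222, np.int64(245))]
```

From the fit, the jar is tilted only about 35° and has slid about 7 mm back in the long pads. I'll level it from the inner side of the peg, which also recentres it. Then I'll regrip higher, where less pad touches the jar, and repeat the tip.

Emit:
step_arm([
  {"translation": [-25, 0, 0], "roll": 0},
  {"translation": [-25, 0, 0], "roll": 0},
  {"translation": [-24, 0, 0], "roll": 0},
  {"translation": [0, 0, 30], "roll": 0},
  {"translation": [0, 0, 30], "roll": 0},
  {"translation": [0, 0, 32], "roll": 0},
  {"translation": [0, 0, 0], "roll": 0},
  {"translation": [0, 0, 0], "roll": 0},
])

```text
time: 10.83
tool_pos: [0.5427, -0.0786, 0.1167]
tool_rot: [-3.141, -0.004, 2.637]
contact_force: [0.1, 1.3, -2.3]
opening: 0.0517
grip_force: 25.0
```

Emit:
step_arm([
  {"translation": [5, 0, 0], "roll": 0},
  {"translation": [5, 0, 0], "roll": 0},
  {"translation": [5, 0, 0], "roll": 0},
  {"translation": [5, 0, 0], "roll": 0},
  {"translation": [5, 0, 0], "roll": 0},
  {"translation": [4, 0, 0], "roll": 0},
  {"translation": [4, 0, 0], "roll": 0},
  {"translation": [0, 0, 0], "roll": 0},
  {"translation": [0, 0, 0], "roll": 0},
], grip_force=10)

```text
time: 11.58
tool_pos: [0.5142, -0.0626, 0.1176]
tool_rot: [-3.141, -0.001, 2.637]
contact_force: [0.9, 0.1, -3.1]
opening: 0.0517
grip_force: 10.0
```

```bash
cat >> h.py <<'E'
def overlay(name,h,models,lo=(265,185),hi=(335,245),sc=5,n=6):
    """models: list of (tilt_deg, shift along -n in m); tiles of picture and overlays"""
    im=np.mean([read_camera('scene') for _ in range(n)],0)[lo[1]:hi[1],lo[0]:hi[0]]
    im=np.clip(im*1.6,0,255).astype(np.uint8)[:,:,::-1]
    o=observe();p=o['tool_pos']+np.array([0,0,.019]);yw=o['tool_rot'][2]+np.pi
    u=np.array([np.cos(yw),np.sin(yw),0]);k=np.array([0,0,1.]);w=np.cross(k,u);t=np.linspace(0,2*np.pi,80)[:,None]
    out=[]
    for md in [None]+models:
        a=cv2.resize(im,None,fx=sc,fy=sc,interpolation=cv2.INTER_CUBIC)
        if md:
            c,s=np.cos(np.radians(md[0])),np.sin(np.radians(md[0]));ax=c*k+s*u;nn=c*u-s*k
            for z,col in ((.07-h,(0,0,255)),(.054-h,(0,255,255)),(-h,(0,255,0))):
                q=(proj('scene',p-nn*md[1]+ax*z+.026*(np.cos(t)*nn+np.sin(t)*w))-lo+.5)*sc-.5
                cv2.polylines(a,[q.round().astype(np.int32)],True,col,1)
        out.append(a)
    cv2.imwrite('pics/'+name,np.vstack([np.hstack(out[:2]),np.hstack(out[2:4])]) if len(out)==4 else np.hstack(out))
    cv2.imwrite('pics/raw_'+name,im)
    return p
E
python3 - <<'E'
from h import *
o=observe();print(o['tool_pos'],o['contact_force'])
q=proj('scene',o['tool_pos'])[0];lo=(q-[38,32]).astype(int);hi=lo+[76,64]
overlay('s6.png',.05,[(0,0)],lo,hi,5)
E
```

```text
[ 0.51418947 -0.06262514  0.11758601] [ 0.94662711  0.09763179 -3.08893465]
```

View pics/s6.png

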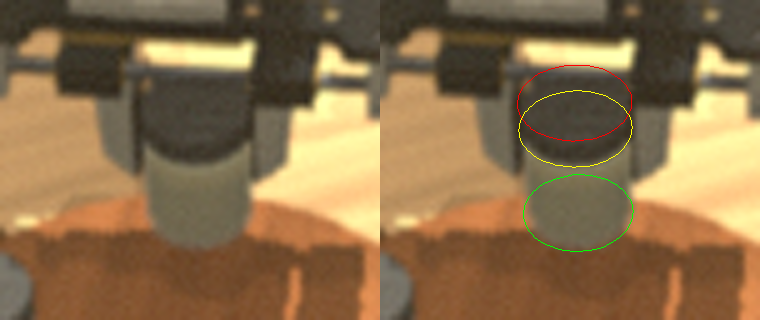

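The picture shows the jar upright again and centred in the pads: the level outline fits within about 1 px (bottom at (197,250), lid edge at (197,165) in the crop). I'll set it on the free bench outside the peg and regrip it higher.

Emit:
step_arm([
  {"translation": [-2, 0, -5], "roll": 0},
  {"translation": [0, 0, -20], "roll": 0},
  {"translation": [0, 0, -20], "roll": 0},
  {"translation": [0, 0, -20], "roll": 0},
  {"translation": [30, 0, 0], "roll": 0},
  {"translation": [36, 0, 0], "roll": 0},
  {"translation": [36, 0, 0], "roll": 0},
  {"translation": [33, 0, 0], "roll": 0},
  {"translation": [20, 0, 0], "roll": 0},
  {"translation": [0, 0, 0], "roll": 0},
  {"translation": [0, 0, 30], "roll": 0},
  {"translation": [0, 0, 35], "roll": 0},
  {"translation": [0, 0, 35], "roll": 0},
  {"translation": [0, 0, 25], "roll": 0},
  {"translation": [0, 0, 15], "roll": 0},
  {"translation": [0, 0, 6], "roll": 0},
  {"translation": [0, 0, 0], "roll": 0},
  {"translation": [0, 0, 0], "roll": 0},
], grip_force=15)

```text
time: 13.38
tool_pos: [0.3817, 0.0108, 0.0372]
tool_rot: [3.141, 0.001, 2.637]
contact_force: [-0.3, 0.4, -2.1]
opening: 0.0515
grip_force: 15.0
```

Emit:
step_arm([
  {"translation": [0, 0, 3], "roll": 0},
  {"translation": [0, 0, 2], "roll": 0},
  {"translation": [0, 0, 1], "roll": 0},
  {"translation": [0, 0, 1], "roll": 0},
  {"translation": [0, 0, 0], "roll": 0},
  {"translation": [0, 0, 0], "roll": 0},
])

```text
time: 13.88
tool_pos: [0.3826, 0.0105, 0.0314]
tool_rot: [3.14, 0.005, 2.637]
contact_force: [-1.4, -2.3, 13.1]
opening: 0.0515
grip_force: 15.0
```

Emit:
step_arm([
  {"translation": [0, 0, 0], "roll": 0},
  {"translation": [0, 0, 0], "roll": 0},
  {"translation": [0, 0, 0], "roll": 0},
  {"translation": [0, 0, 0], "roll": 0},
  {"translation": [0, 0, -6], "roll": 0},
  {"translation": [0, 0, -6], "roll": 0},
  {"translation": [0, 0, -7], "roll": 0},
  {"translation": [0, 0, 0], "roll": 0},
  {"translation": [0, 0, 0], "roll": 0},
], fingers=0.72)

```text
time: 14.63
tool_pos: [0.3812, 0.011, 0.0493]
tool_rot: [3.141, 0.002, 2.637]
contact_force: [0.1, 0.2, -0.4]
opening: 0.066
grip_force: 0.0
```

Emit:
step_arm([
  {"translation": [0, 0, 0], "roll": 0},
  {"translation": [0, 0, 0], "roll": 0},
  {"translation": [0, 0, 0], "roll": 0},
  {"translation": [0, 0, 0], "roll": 0},
  {"translation": [0, 0, 0], "roll": 0},
  {"translation": [0, 0, 0], "roll": 0},
  {"translation": [0, 0, 0], "roll": 0},
], fingers=0, grip_force=15)

```text
time: 15.22
tool_pos: [0.3806, 0.0111, 0.0486]
tool_rot: [-3.141, -0.0, 2.637]
contact_force: [-0.6, 1.1, -1.2]
opening: 0.0514
grip_force: 15.0
```

Emit:
step_arm([
  {"translation": [0, 0, -12], "roll": 0},
  {"translation": [0, 0, -25], "roll": 0},
  {"translation": [0, 0, -35], "roll": 0},
  {"translation": [0, 0, -35], "roll": 0},
  {"translation": [0, 0, -15.6], "roll": 0},
  {"translation": [-25, 0, 0], "roll": 0},
  {"translation": [-25, 0, 0], "roll": 0},
  {"translation": [-15, 0, 0], "roll": 0},
  {"translation": [-5, 0, 0], "roll": 0},
  {"translation": [-5, 0, 0], "roll": 0},
  {"translation": [-4, 0, 0], "roll": 0},
  {"translation": [-4, 0, 0], "roll": 0},
  {"translation": [-4, 0, 0], "roll": 0},
  {"translation": [-4, 0, 0], "roll": 0},
  {"translation": [-4, 0, 0], "roll": 0},
  {"translation": [-4, 0, 0], "roll": 0},
  {"translation": [-4, 0, 0], "roll": 0},
  {"translation": [-4, 0, 0], "roll": 0},
  {"translation": [-4, 0, 0], "roll": 0},
  {"translation": [-4, 0, 0], "roll": 0},
])

```text
time: 16.88
tool_pos: [0.4817, -0.0446, 0.1711]
tool_rot: [-3.142, -0.0, 2.637]
contact_force: [-2.1, 2.2, -2.6]
opening: 0.0517
grip_force: 15.0
```

Emit:
step_arm([
  {"translation": [0, 0, 0], "roll": 0},
  {"translation": [0, 0, -15], "roll": 0},
  {"translation": [0, 0, -20], "roll": 0},
  {"translation": [0, 0, -5], "roll": 0},
  {"translation": [0, 0, 0], "roll": 0},
  {"translation": [0, 0, 0], "roll": 0},
], grip_force=25)

```text
time: 17.38
tool_pos: [0.4814, -0.0446, 0.2108]
tool_rot: [-3.141, 0.0, 2.637]
contact_force: [-0.3, 0.9, -2.0]
opening: 0.0513
grip_force: 25.0
```

```bash
python3 - <<'E'
from h import *
o=observe();print(o['tool_pos'],o['contact_force'])
q=proj('scene',o['tool_pos'])[0];lo=(q-[38,32]).astype(int);hi=lo+[76,64]
p=overlay('s7.png',.068,[(45,0)],lo,hi,5)
g=cv2.imread('pics/raw_s7.png',0);cx=int(q[0]-lo[0]);print(lo,cx)
g=cv2.resize(g,None,fx=1,fy=5,interpolation=cv2.INTER_CUBIC)
print(list(zip(range(50,300,4),g[50:300:4,cx-1:cx+2].mean(1).astype(int).tolist())))
# predicted row maxima: lid top, lid lower, bottom
yw=o['tool_rot'][2]+np.pi;u=np.array([np.cos(yw),np.sin(yw),0]);k=np.array([0,0,1.]);w=np.cross(k,u);t=np.linspace(0,2*np.pi,80)[:,None]
for ph in (25,32,38,44,50,56):
    c,s=np.cos(np.radians(ph)),np.sin(np.radians(ph));ax=c*k+s*u;n=c*u-s*k
    P=p-[0,0,.0085]
    print(ph,[round(((proj('scene',P+ax*z+.026*(np.cos(t)*n+np.sin(t)*w))-lo+.5)*5)[:,1].max()) for z in (.0105,-.0055,-.0595)])
E
```

```text
[ 0.48142694 -0.0446355   0.21080887] [-0.27336854  0.92054241 -2.0178116 ]
[258 186] 38
[(50, 98), (54, 83), (58, 77), (62, 70), (66, 85), (70, 116), (74, 135), (78, 127), (82, 104), (86, 77), (90, 66), (94, 66), (98, 68), (102, 70), (106, 68), (110, 69), (114, 70), (118, 69), (122, 70), (126, 70), (130, 69), (134, 68), (138, 70), (142, 73), (146, 71), (150, 69), (154, 69), (158, 71), (162, 73), (166, 78), (170, 77), (174, 77), (178, 78), (182, 76), (186, 77), (190, 71), (194, 67), (198, 72), (202, 86), (206, 90), (210, 95), (214, 118), (218, 161), (222, 208), (226, 237), (230, 244), (234, 241), (238, 240), (242, 240), (246, 243), (250, 242), (254, 238), (258, 232), (262, 231), (266, 232), (270, 235), (274, 234), (278, 215), (282, 171), (286, 129), (290, 110), (294, 113), (298, 117)]
25 [190, 206, 257]
32 [195, 207, 245]
38 [200, 208, 233]
44 [203, 207, 221]
50 [206, 207, 209]
56 [208, 205, 195]
```

The measured tilt is about 42° with only about 2 mm of slip. One small extra push will bring it to about 45°.

Emit:
step_arm([
  {"translation": [0, 0, 20], "roll": 0},
  {"translation": [0, 0, 18], "roll": 0},
  {"translation": [0, 0, 2], "roll": 0},
  {"translation": [-2, 0, 0], "roll": 0},
  {"translation": [-1.5, 0, 0], "roll": 0},
  {"translation": [0, 0, 0], "roll": 0},
  {"translation": [0, 0, -15], "roll": 0},
  {"translation": [0, 0, -20], "roll": 0},
  {"translation": [0, 0, -5], "roll": 0},
  {"translation": [0, 0, 0], "roll": 0},
  {"translation": [0, 0, 0], "roll": 0},
  {"translation": [0, 0, 0], "roll": 0},
  {"translation": [0, 0, 0], "roll": 0},
])

```text
time: 18.77
tool_pos: [0.4841, -0.0461, 0.2105]
tool_rot: [-3.141, -0.001, 2.637]
contact_force: [-0.7, -0.1, -1.8]
opening: 0.0516
grip_force: 25.0
```

```bash
python3 - <<'E'
from h import *
o=observe();print(o['tool_pos'],o['contact_force'])
q=proj('scene',o['tool_pos'])[0];lo=(q-[38,32]).astype(int);hi=lo+[76,64]
p=overlay('s8.png',.068,[(45,0)],lo,hi,5)
g=cv2.imread('pics/raw_s8.png',0);cx=int(q[0]-lo[0]);print(lo,cx)
g=cv2.resize(g,None,fx=1,fy=5,interpolation=cv2.INTER_CUBIC)
print(list(zip(range(170,240,4),g[170:240:4,cx-1:cx+2].mean(1).astype(int).tolist())))
E
```

```text
[ 0.48409718 -0.04614105  0.21045253] [-0.68917356 -0.13401815 -1.76974518]
[258 187] 38
[(170, 74), (174, 75), (178, 78), (182, 78), (186, 77), (190, 71), (194, 67), (198, 72), (202, 85), (206, 91), (210, 112), (214, 156), (218, 207), (222, 238), (226, 241), (230, 240), (234, 240), (238, 242)]
```

About 45° is reached and held clear in the air. Next I'll level the jar against the inner side of the peg.

Emit:
step_arm([
  {"translation": [-25, 0, 0], "roll": 0},
  {"translation": [-25, 0, 0], "roll": 0},
  {"translation": [-24, 0, 0], "roll": 0},
  {"translation": [0, 0, 25], "roll": 0},
  {"translation": [0, 0, 30], "roll": 0},
  {"translation": [0, 0, 22], "roll": 0},
  {"translation": [0, 0, 0], "roll": 0},
  {"translation": [0, 0, 0], "roll": 0},
])

```text
time: 19.73
tool_pos: [0.5487, -0.0819, 0.1336]
tool_rot: [-3.141, -0.003, 2.637]
contact_force: [0.1, 0.5, -0.8]
opening: 0.0511
grip_force: 25.0
```

Emit:
step_arm([
  {"translation": [5, 0, 0], "roll": 0},
  {"translation": [5, 0, 0], "roll": 0},
  {"translation": [5, 0, 0], "roll": 0},
  {"translation": [5, 0, 0], "roll": 0},
  {"translation": [5, 0, 0], "roll": 0},
  {"translation": [5, 0, 0], "roll": 0},
  {"translation": [4, 0, 0], "roll": 0},
  {"translation": [4, 0, 0], "roll": 0},
  {"translation": [4, 0, 0], "roll": 0},
  {"translation": [0, 0, 0], "roll": 0},
  {"translation": [0, 0, 0], "roll": 0},
], grip_force=15)

```text
time: 20.65
tool_pos: [0.5121, -0.0614, 0.1343]
tool_rot: [-3.141, -0.001, 2.637]
contact_force: [1.3, -0.6, -2.1]
opening: 0.0515
grip_force: 15.0
```

```bash
cat > prof.py <<'E'
from h import *
def prof(ph_list,name):
    o=observe();print(o['tool_pos'].round(4),o['contact_force'].round(1))
    q=proj('scene',o['tool_pos'])[0];lo=(q-[38,32]).astype(int);hi=lo+[76,64]
    p=overlay(name,.068,[(0,0)],lo,hi,5);g=cv2.imread('pics/raw_'+name,0);cx=int(q[0]-lo[0])
    g=cv2.resize(g,None,fx=1,fy=5,interpolation=cv2.INTER_CUBIC)
    print(list(zip(range(110,310,4),g[110:310:4,cx-1:cx+2].mean(1).astype(int).tolist())))
    yw=o['tool_rot'][2]+np.pi;u=np.array([np.cos(yw),np.sin(yw),0]);k=np.array([0,0,1.]);w=np.cross(k,u);t=np.linspace(0,2*np.pi,80)[:,None]
    for ph in ph_list:
        c,s=np.cos(np.radians(ph)),np.sin(np.radians(ph));ax=c*k+s*u;n=c*u-s*k
        print(ph,[round(((proj('scene',p-[0,0,.0085]+ax*z+.026*(np.cos(t)*n+np.sin(t)*w))-lo+.5)*5)[:,1].max()) for z in (.0105,-.0055,-.0595)])
E
python3 -c "
from prof import *
prof((-10,-5,0,5,10),'s9.png')"
```

```text
[ 0.5121 -0.0614  0.1343] [ 1.3 -0.6 -2.1]
[(110, 62), (114, 66), (118, 65), (122, 66), (126, 67), (130, 66), (134, 68), (138, 69), (142, 69), (146, 67), (150, 67), (154, 71), (158, 75), (162, 75), (166, 75), (170, 73), (174, 68), (178, 61), (182, 60), (186, 55), (190, 54), (194, 71), (198, 99), (202, 121), (206, 116), (210, 111), (214, 110), (218, 110), (222, 106), (226, 103), (230, 103), (234, 102), (238, 100), (242, 102), (246, 101), (250, 102), (254, 102), (258, 102), (262, 100), (266, 102), (270, 101), (274, 98), (278, 91), (282, 80), (286, 78), (290, 79), (294, 79), (298, 78), (302, 80), (306, 79)]
-10 [159, 189, 287]
-5 [164, 192, 284]
0 [170, 196, 280]
5 [175, 198, 275]
10 [179, 201, 269]
```

The jar is level, matching the 0° model. Before placing, I'll check whether the pushes turned the carousel by comparing the top view with the first one.

```bash
cat > rot.py <<'E'
from h import *
def rect(im,z=.045,n=320,half=.16,cx=.581,cy=-.0997):
    g=np.linspace(half,-half,n);X,Y=np.meshgrid(g,g,indexing='ij')  # rows: +x down to -x ; cols: +y to -y
    uv=proj('top',np.c_[(cx+X).ravel(),(cy+Y).ravel(),np.full(n*n,z)]).reshape(n,n,2).astype(np.float32)
    return cv2.remap(im,uv[...,0],uv[...,1],cv2.INTER_LINEAR)
E
python3 - <<'E'
from rot import *
from scipy.ndimage import rotate
a=rect(cv2.imread('pics/t0.png')).astype(float)
cur=np.mean([read_camera('top') for _ in range(4)],0)[:,:,::-1]
b=rect(np.ascontiguousarray(cur.astype(np.uint8))).astype(float)
cv2.imwrite('pics/r0.png',a);cv2.imwrite('pics/r1.png',b)
n=320;i,j=np.mgrid[:n,:n];r=np.hypot(i-159.5,j-159.5)
ang=np.degrees(np.arctan2(-(j-159.5),-(i-159.5)))  # world angle: atan2(y,x)
M=(r<140)&(ang>-150)&(ang<0)&(r>20)
best=[]
for d in np.arange(-20,20.1,.5):
    R=cv2.warpAffine(a,cv2.getRotationMatrix2D((159.5,159.5),d,1),(n,n))
    diff=np.abs(cv2.GaussianBlur(R,(0,0),2)-cv2.GaussianBlur(b,(0,0),2)).mean(2)
    best.append((np.median(diff[M]),np.minimum(diff[M],60).mean(),d))
print(sorted(best)[:3],sorted(best,key=lambda x:x[1])[:4])
E
```

```text
[(np.float64(1.3001767302545275), np.float64(10.176224564087816), np.float64(0.0)), (np.float64(1.5826423174472393), np.float64(10.274643697991134), np.float64(0.5)), (np.float64(1.8512210506865365), np.float64(10.31569760362994), np.float64(-0.5))] [(np.float64(1.3001767302545275), np.float64(10.176224564087816), np.float64(0.0)), (np.float64(1.5826423174472393), np.float64(10.274643697991134), np.float64(0.5)), (np.float64(1.8512210506865365), np.float64(10.31569760362994), np.float64(-0.5)), (np.float64(2.41434149539432), np.float64(10.536997493662762), np.float64(1.0))][ WARN:0@5.882] global loadsave.cpp:1063 imwrite_ Unsupported depth image for selected encoder is fallbacked to CV_8U.
```

The carousel has not moved. Next I'll carry the jar to the well at (0.6245, -0.0208) and lower it.

Emit:
step_arm([
  {"translation": [-15, 0, 0], "roll": 0},
  {"translation": [-17, 20, 0], "roll": 0},
  {"translation": [-22, 30, 0], "roll": 0},
  {"translation": [-18, 27, 0], "roll": 0},
  {"translation": [-6.8, 12.8, 0], "roll": 0},
  {"translation": [0, 0, 0], "roll": 0},
  {"translation": [0, 0, 0], "roll": 0},
])

```text
time: 21.73
tool_pos: [0.6245, -0.0207, 0.1334]
tool_rot: [-3.141, -0.002, 2.638]
contact_force: [0.8, 0.7, -3.1]
opening: 0.0519
grip_force: 15.0
```

```bash
python3 - <<'E'
from h import *
o=observe();print(o['tool_pos'].round(4))
q=proj('scene',[.6245,-.0208,.06])[0];lo=(q-[40,45]).astype(int);hi=lo+[80,70]
im=np.mean([read_camera('scene') for _ in range(6)],0)[lo[1]:hi[1],lo[0]:hi[0]]
a=cv2.resize(np.clip(im*1.5,0,255).astype(np.uint8)[:,:,::-1],None,fx=7,fy=7,interpolation=cv2.INTER_CUBIC)
t=np.linspace(0,2*np.pi,80)[:,None];p=o['tool_pos']
for c,z,r,col in ((p[:2],p[2]-.049,.026,(0,255,0)),(p[:2],p[2]+.021,.026,(0,0,255)),([.6245,-.0208],.046,.031,(255,255,0)),([.6245,-.0208],.036,.036,(255,0,255))):
    P=np.c_[np.array(c)+r*np.c_[np.cos(t),np.sin(t)],np.full(80,z)]
    cv2.polylines(a,[((proj('scene',P)-lo+.5)*7-.5).round().astype(np.int32)],True,col,1)
cv2.imwrite('pics/s10.png',a)
E
```

```text
[ 0.6245 -0.0207  0.1334]
```

View pics/s10.png

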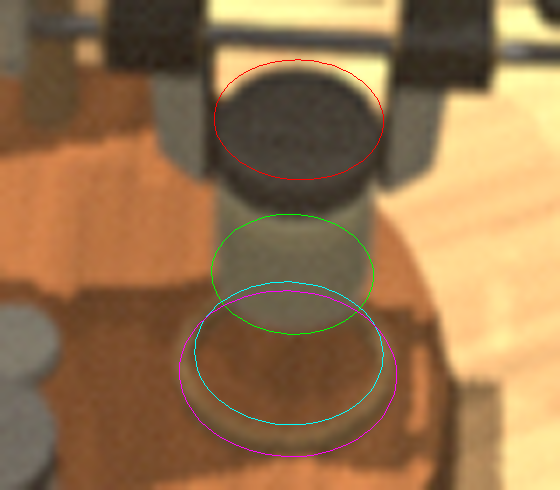

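Last viewed picture: the jar hangs upright, with its foot at about (295,330) in the crop. The well outline matches its rim at (289,370), aligned within about 1–2 mm. I'll lower it.

Emit:
step_arm([
  {"translation": [0, 0, 18], "roll": 0},
  {"translation": [0, 0, 14], "roll": 0},
  {"translation": [0, 0, 6], "roll": 0},
  {"translation": [0, 0, 5], "roll": 0},
  {"translation": [0, 0, 3], "roll": 0},
  {"translation": [0, 0, 2], "roll": 0},
  {"translation": [0, 0, 1], "roll": 0},
  {"translation": [0, 0, 0], "roll": 0},
  {"translation": [0, 0, 0], "roll": 0},
])

```text
time: 22.78
tool_pos: [0.6252, -0.0212, 0.0858]
tool_rot: [3.141, 0.001, 2.637]
contact_force: [-0.4, 0.2, -3.1]
opening: 0.0517
grip_force: 15.0
```

Emit:
step_arm([
  {"translation": [0, 0, 0.7], "roll": 0},
  {"translation": [0, 0, 0.7], "roll": 0},
  {"translation": [0, 0, 0.6], "roll": 0},
  {"translation": [0, 0, 0], "roll": 0},
  {"translation": [0, 0, 0], "roll": 0},
])

```text
time: 23.2
tool_pos: [0.6254, -0.0216, 0.0844]
tool_rot: [3.142, 0.002, 2.637]
contact_force: [-1.8, -1.9, 6.4]
opening: 0.0515
grip_force: 15.0
```

Emit:
step_arm([
  {"translation": [0, 0, 0], "roll": 0},
  {"translation": [0, 0, 0], "roll": 0},
  {"translation": [0, 0, 0], "roll": 0},
  {"translation": [0, 0, 0], "roll": 0},
  {"translation": [0, 0, -10], "roll": 0},
  {"translation": [0, 0, -25], "roll": 0},
  {"translation": [0, 0, -35], "roll": 0},
  {"translation": [0, 0, -35], "roll": 0},
  {"translation": [0, 0, -10], "roll": 0},
  {"translation": [0, 0, 0], "roll": 0},
  {"translation": [0, 0, 0], "roll": 0},
], fingers=0.72)

```text
time: 24.12
tool_pos: [0.6248, -0.0211, 0.1985]
tool_rot: [3.141, 0.001, 2.637]
contact_force: [-0.2, 0.7, -1.0]
opening: 0.0663
grip_force: 0.0
```

```bash
python3 - <<'E'
from h import *
o=observe();print(o['tool_pos'].round(4))
for c in ('scene','top'):
    read_camera(c);print(c,[(np.round(d['at'],3).tolist(),round(d['confidence'],2)) for d in search_frame(c,'jar_mid')])
im=np.mean([read_camera('scene') for _ in range(6)],0)
# edge fit: compare projected upright seated jar silhouette rows/cols
t=np.linspace(0,2*np.pi,80)[:,None];C=np.array([.6245,-.0208])
for z in (.106,.090,.036):
    q=proj('scene',np.c_[C+.026*np.c_[np.cos(t),np.sin(t)],np.full(80,z)]);print(z,q.min(0).round(1),q.max(0).round(1))
g=im.mean(2);c=proj('scene',[*C,.07])[0].round().astype(int);print(c)
print('col',[(r,int(g[r,c[0]-1:c[0]+2].mean())) for r in range(c[1]-30,c[1]+30)])
print('row glass',[(x,int(g[c[1]+3:c[1]+6,x].mean())) for x in range(c[0]-20,c[0]+21)])
print('row lid',[(x,int(g[c[1]-12:c[1]-9,x].mean())) for x in range(c[0]-20,c[0]+21)])
E
```

```text
[ 0.6248 -0.0211  0.1985]
scene [([0.583, 0.257, 0.05], 0.85), ([0.639, -0.033, 0.094], 0.76), ([0.493, 0.204, 0.044], 0.57), ([0.611, -0.125, 0.037], 0.51)]
top [([0.613, -0.016, 0.105], 0.82), ([0.565, 0.258, 0.069], 0.81), ([0.472, 0.208, 0.072], 0.69)]
0.106 [320.8 281.5] [344.2 298.6]
0.09 [320.7 286.4] [343.9 303.5]
0.036 [320.5 302.2] [342.9 319.3]
[332 301]
col [(271, 147), (272, 144), (273, 142), (274, 142), (275, 135), (276, 114), (277, 92), (278, 84), (279, 85), (280, 86), (281, 86), (282, 82), (283, 70), (284, 47), (285, 43), (286, 45), (287, 48), (288, 47), (289, 46), (290, 47), (291, 47), (292, 46), (293, 46), (294, 46), (295, 48), (296, 47), (297, 47), (298, 48), (299, 46), (300, 42), (301, 37), (302, 35), (303, 40), (304, 57), (305, 73), (306, 73), (307, 70), (308, 69), (309, 68), (310, 65), (311, 64), (312, 64), (313, 65), (314, 64), (315, 64), (316, 64), (317, 64), (318, 63), (319, 70), (320, 88), (321, 90), (322, 63), (323, 53), (324, 71), (325, 87), (326, 91), (327, 91), (328, 91), (329, 91), (330, 91)]
row glass [(312, 55), (313, 55), (314, 55), (315, 54), (316, 
[... 166 characters left out ...]
7), (332, 67), (333, 69), (334, 68), (335, 70), (336, 72), (337, 74), (338, 71), (339, 72), (340, 71), (341, 67), (342, 66), (343, 64), (344, 64), (345, 64), (346, 60), (347, 59), (348, 58), (349, 58), (350, 58), (351, 56), (352, 54)]
row lid [(312, 83), (313, 85), (314, 82), (315, 81), (316, 82), (317, 80), (318, 83), (319, 86), (320, 85), (321, 73), (322, 53), (323, 45), (324, 45), (325, 46), (326, 47), (327, 45), (328, 48), (329, 47), (330, 47), (331, 46), (332, 46), (333, 47), (334, 46), (335, 48), (336, 46), (337, 46), (338, 48), (339, 47), (340, 47), (341, 46), (342, 48), (343, 54), (344, 71), (345, 83), (346, 90), (347, 105), (348, 126), (349, 134), (350, 135), (351, 135), (352, 135)]
```

The jar is seated upright, with silhouette rows and columns within 1 px of the model. Now the peg: I'll move above it and make a half turn of the wrist so the last joint has range for the turn.

Emit:
step_arm([
  {"translation": [28.8, -22.5, 0], "roll": 0},
  {"translation": [28.8, -22.5, 0], "roll": 0},
  {"translation": [28.8, -22.5, 0], "roll": 0},
  {"translation": [28.8, -22.5, 0], "roll": 0},
  {"translation": [0, 0, 0], "roll": 0.1208},
  {"translation": [0, 0, 0], "roll": 0.1208},
  {"translation": [0, 0, 0], "roll": 0.1208},
  {"translation": [0, 0, 0], "roll": 0.1208},
  {"translation": [0, 0, 0], "roll": 0.1208},
  {"translation": [0, 0, 0], "roll": 0.1208},
  {"translation": [0, 0, 0], "roll": 0.1208},
  {"translation": [0, 0, 0], "roll": 0.1208},
  {"translation": [0, 0, 0], "roll": 0.1208},
  {"translation": [0, 0, 0], "roll": 0.1208},
  {"translation": [0, 0, 0], "roll": 0.1208},
  {"translation": [0, 0, 0], "roll": 0.1208},
  {"translation": [0, 0, 0], "roll": 0.1208},
])

```text
time: 26.03
tool_pos: [0.4806, -0.0443, 0.1984]
tool_rot: [3.141, 0.0, 1.06]
contact_force: [-1.0, -1.5, 0.5]
opening: 0.0661
grip_force: 0.0
```

Emit:
step_arm([
  {"translation": [0, 0, 0], "roll": 0.1208},
  {"translation": [0, 0, 0], "roll": 0.1208},
  {"translation": [0, 0, 0], "roll": 0.1208},
  {"translation": [0, 0, 0], "roll": 0.1208},
  {"translation": [0, 0, 0], "roll": 0.1208},
  {"translation": [0, 0, 0], "roll": 0.1208},
  {"translation": [0, 0, 0], "roll": 0.1208},
  {"translation": [0, 0, 0], "roll": 0.1208},
  {"translation": [0, 0, 0], "roll": 0.1208},
  {"translation": [0, 0, 0], "roll": 0.1208},
  {"translation": [0, 0, 0], "roll": 0.1208},
  {"translation": [0, 0, 0], "roll": 0.1208},
  {"translation": [0, 0, 0], "roll": 0.1208},
  {"translation": [0, 0, 0], "roll": 0},
  {"translation": [0, 0, 0], "roll": 0},
])

```text
time: 27.28
tool_pos: [0.4806, -0.0443, 0.1984]
tool_rot: [3.142, -0.0, -0.5]
contact_force: [-0.2, 0.5, -0.5]
opening: 0.0662
grip_force: 0.0
```

```bash
cat >> rot.py <<'E'
def turn(lo,hi,sectors,step=.5,rin=20):
    a=rect(cv2.imread('pics/t0.png')).astype(np.float32)
    cur=np.mean([read_camera('top') for _ in range(4)],0)[:,:,::-1]
    b=rect(np.ascontiguousarray(cur.astype(np.uint8))).astype(np.float32)
    n=320;i,j=np.mgrid[:n,:n];r=np.hypot(i-159.5,j-159.5);ang=np.degrees(np.arctan2(-(j-159.5),-(i-159.5)))
    M=(r<140)&(r>rin)&np.any([(ang>s)&(ang<e) for s,e in sectors],0)
    B=cv2.GaussianBlur(b,(0,0),2);res=[]
    for d in np.arange(lo,hi+.01,step):
        R=cv2.GaussianBlur(cv2.warpAffine(a,cv2.getRotationMatrix2D((159.5,159.5),d,1),(n,n)),(0,0),2)
        D=np.abs(R-B).mean(2)[M];res.append((round(float(np.median(D)),3),round(float(np.minimum(D,60).mean()),3),round(float(d),2)))
    return sorted(res)[:3],sorted(res,key=lambda x:x[1])[:3]
E
python3 - <<'E'
from rot import *
o=observe();print(o['tool_pos'].round(4),o['tool_rot'].round(4),o['qpos'].round(3))
y=o['tool_rot'][2];d=np.array([.4803,-.0442])-o['tool_pos'][:2]
print('peg in tool',1000*d@[np.cos(y),np.sin(y)],1000*d@[np.sin(y),-np.cos(y)])
print(turn(-6,6,[(-150,0)]))
E
```

```text
[ 0.4806 -0.0443  0.1984] [ 3.1416e+00 -2.0000e-04 -5.0040e-01] [-0.251  0.291  1.682 -0.     1.169  1.82 ]
peg in tool -0.26372846997580796 0.07184560477838829
([(1.753, 7.352, -1.5), (1.777, 7.371, -1.0), (1.907, 7.487, -2.0)], [(1.753, 7.352, -1.5), (1.777, 7.371, -1.0), (1.907, 7.487, -2.0)])
```

Emit:
step_arm([
  {"translation": [0.4, -2.5, 20], "roll": 0},
  {"translation": [0, 0, 35], "roll": 0},
  {"translation": [0, 0, 30], "roll": 0},
  {"translation": [0, 0, 16], "roll": 0},
  {"translation": [0, 0, 0], "roll": 0},
  {"translation": [0, 0, 0], "roll": 0},
])

```text
time: 27.98
tool_pos: [0.4819, -0.0422, 0.0971]
tool_rot: [3.141, 0.001, -0.503]
contact_force: [-0.5, -0.2, 0.1]
opening: 0.0662
grip_force: 0.0
```

Emit:
step_arm([
  {"translation": [0, 0, 0], "roll": 0},
  {"translation": [0, 0, 0], "roll": 0},
  {"translation": [0, 0, 0], "roll": 0},
  {"translation": [0, 0, 0], "roll": 0},
  {"translation": [0, 0, 0], "roll": 0},
  {"translation": [0, 0, 0], "roll": 0},
  {"translation": [0, 0, 0], "roll": 0},
  {"translation": [0, 0, 0], "roll": 0},
  {"translation": [0, 0, 0], "roll": 0},
], fingers=0, grip_force=20)

```text
time: 28.73
tool_pos: [0.4821, -0.0422, 0.0974]
tool_rot: [3.142, -0.0, -0.504]
contact_force: [-1.5, -1.2, 1.6]
opening: 0.0197
grip_force: 20.0
```

```bash
python3 - <<'E'
from rot import *
o=observe();print(o['tool_pos'].round(4),o['tool_rot'].round(4),o['contact_force'].round(1),o['opening'])
p=o['tool_pos'][:2]-[.581,-.0997];print('peg r',np.hypot(*p),'ang',np.arctan2(p[1],p[0]))
print(turn(-6,6,[(-150,0)],.25))
E
```

```text
[ 0.4821 -0.0422  0.0974] [ 3.1416e+00 -1.0000e-04 -5.0400e-01] [-1.5 -1.2  1.6] 0.019674263096849744
peg r 0.1143649368923445 ang 2.615162463232439
([(0.942, 3.064, -2.0), (0.957, 3.085, -2.25), (0.981, 3.124, -1.75)], [(0.942, 3.064, -2.0), (0.957, 3.085, -2.25), (0.981, 3.124, -1.75)])
```

The peg is gripped (opening 19.7 mm). Next I'll turn it counterclockwise along the arc, with the wrist turning along.

Emit:
step_arm([
  {"translation": [0, 5.75, 0], "roll": -0.05},
  {"translation": [0.3, 11.4, 0], "roll": -0.0991},
  {"translation": [0.3, 11.4, 0], "roll": -0.0991},
  {"translation": [0.3, 11.4, 0], "roll": -0.0991},
  {"translation": [0.3, 11.4, 0], "roll": -0.0991},
  {"translation": [0.3, 11.4, 0], "roll": -0.0991},
  {"translation": [0.3, 11.4, 0], "roll": -0.0991},
  {"translation": [0.3, 11.4, 0], "roll": -0.0991},
  {"translation": [0.3, 11.4, 0], "roll": -0.0991},
  {"translation": [0.3, 11.4, 0], "roll": -0.0991},
  {"translation": [0.3, 11.4, 0], "roll": -0.0991},
  {"translation": [0, 0, 0], "roll": 0},
  {"translation": [0, 0, 0], "roll": 0},
])

```text
time: 30.02
tool_pos: [0.4798, -0.1582, 0.0974]
tool_rot: [-3.141, 0.004, 0.537]
contact_force: [-8.0, -4.4, 7.2]
opening: 0.0196
grip_force: 20.0
```

```bash
cat > pg.py <<'E'
from h import *
o=observe();print(o['tool_pos'].round(4),o['tool_rot'].round(4),o['contact_force'].round(1),o['torque'].round(2),o['opening'],o['qpos'].round(2))
p=o['tool_pos'][:2]-[.581,-.0997];a=np.arctan2(p[1],p[0])%(2*np.pi);print('peg r',np.hypot(*p),'ang',a,'left',4.9936-a)
y=o['tool_rot'][2];T=np.array([.581+.115*np.cos(4.9936),-.0997+.115*np.sin(4.9936)])
n=np.array([-np.sin(a),np.cos(a)]);print('tangent in tool',n@[np.cos(y),np.sin(y)],n@[np.sin(y),-np.cos(y)])
d=T-o['tool_pos'][:2];print('to goal, tool mm',1000*d@[np.cos(y),np.sin(y)],1000*d@[np.sin(y),-np.cos(y)])
E
python3 pg.py
```

```text
[ 0.4798 -0.1582  0.0974] [-3.141   0.0035  0.5372] [-8.  -4.4  7.2] [-0.71  1.26  0.01] 0.01957235806627112 [-0.47  0.45  1.75 -0.    0.94  0.57]
peg r 0.11689615762944916 ang 3.6659690921589645 left 1.3276309078410353
tangent in tool -0.012823425248943365 0.9999177765020906
to goal, tool mm 87.7682592757803 112.7515388955216
```

Emit:
step_arm([
  {"translation": [-1.5, 0, 0], "roll": 0},
  {"translation": [0.4, 10.9, 0], "roll": -0.0948},
  {"translation": [0.4, 10.9, 0], "roll": -0.0948},
  {"translation": [0.4, 10.9, 0], "roll": -0.0948},
  {"translation": [0.4, 10.9, 0], "roll": -0.0948},
  {"translation": [0.4, 10.9, 0], "roll": -0.0948},
  {"translation": [0.4, 10.9, 0], "roll": -0.0948},
  {"translation": [0.4, 10.9, 0], "roll": -0.0948},
  {"translation": [0.4, 10.9, 0], "roll": -0.0948},
  {"translation": [0.4, 10.9, 0], "roll": -0.0948},
  {"translation": [0.4, 10.9, 0], "roll": -0.0948},
  {"translation": [0, 0, 0], "roll": 0},
  {"translation": [0, 0, 0], "roll": 0},
])

```text
time: 31.1
tool_pos: [0.5692, -0.2174, 0.0974]
tool_rot: [3.14, 0.005, 1.485]
contact_force: [-2.5, -11.5, -0.2]
opening: 0.0196
grip_force: 20.0
```

```bash
python3 pg.py
```

```text
[ 0.5692 -0.2174  0.0974] [3.1397 0.0048 1.4854] [ -2.5 -11.5  -0.2] [-1.63  0.13  0.07] 0.01962886383436093 [-0.49  0.61  1.45 -0.    1.07 -0.4 ]
peg r 0.11829717878696866 ang 4.612224842864293 left 0.38137515713570647
tangent in tool -0.014790653392673464 0.9998906123032748
to goal, tool mm 10.925161153267197 42.96896602901827
```

Emit:
step_arm([
  {"translation": [-2, 0, 0], "roll": 0},
  {"translation": [0.1, 10.3, 0], "roll": -0.09},
  {"translation": [0.1, 10.3, 0], "roll": -0.09},
  {"translation": [0.1, 10.3, 0], "roll": -0.09},
  {"translation": [0.1, 10.3, 0], "roll": -0.09},
  {"translation": [0, 0, 0], "roll": 0},
  {"translation": [0, 0, 0], "roll": 0},
])

```text
time: 31.68
tool_pos: [0.6099, -0.2145, 0.0974]
tool_rot: [3.141, 0.002, 1.844]
contact_force: [1.3, -4.3, 1.3]
opening: 0.0192
grip_force: 20.0
```

```bash
python3 pg.py; python3 - <<'E'
from rot import *
for s in ([(-20,150)],[(-20,60)],[(0,110)],[(-20,170)]): print(s,turn(120,150,s,.25,30))
im=read_camera('top');cv2.imwrite('pics/t9.png',im[:,:,::-1]);cv2.imwrite('pics/r9.png',rect(im[:,:,::-1].copy()))
for n in ('jar_mid','seat'):print(n,[(np.round(d['at'],3).tolist(),round(d['confidence'],2),proj('top',d['at'])[0].round().tolist()) for d in search_frame('top',n)])
g=im.mean(2)
# lid-dark mask blobs (dark & grey) near the carousel
hsv=cv2.cvtColor(im,cv2.COLOR_RGB2HSV);m=((hsv[...,2]<75)&(hsv[...,1]<70)).astype(np.uint8)
m[:120]=0;m[290:]=0;m[:,:290]=0;m[:,440:]=0
n,l,st,c=cv2.connectedComponentsWithStats(m)
for i in range(1,n):
    if st[i,4]>60: print(st[i],c[i].round(1))
E
```

```text
[ 0.6099 -0.2145  0.0974] [3.1407e+00 2.0000e-03 1.8443e+00] [ 1.3 -4.3  1.3] [-0.69 -0.34 -0.05] 0.019200196617005717 [-0.46  0.68  1.33 -0.    1.13 -0.73]
peg r 0.11839147367040738 ang 4.9594165001289685 left 0.03418349987103131
tangent in tool -0.02647248812819522 0.999649542275843
to goal, tool mm 3.353398637786565 4.020518767531815
[(-20, 150)] ([(5.202, 7.371, 131.5), (5.206, 7.363, 131.25), (5.21, 7.382, 131.75)], [(5.213, 7.36, 131.0), (5.222, 7.361, 130.75), (5.206, 7.363, 131.25)])
[(-20, 60)] ([(4.208, 6.53, 130.75), (4.211, 6.491, 130.5), (4.218, 6.463, 130.25)], [(4.296, 6.423, 129.25), (4.278, 6.424, 129.5), (4.322, 6.427, 129.0)])
[(0, 110)] ([(5.047, 7.975, 131.5), (5.052, 8.002, 131.75), (5.056, 8.031, 132.0)], [(5.196, 7.819, 129.25), (5.21, 7.82, 129.0), (5.163, 7.823, 129.5)])
[(-20, 170)] ([(4.942, 6.89, 130.5), (4.946, 6.885, 130.75), (4.946, 6.902, 130.25)], [(4.952, 6.884, 131.0), (4.946, 6.885, 130.75), (4.963, 6.887, 131.25)])
jar_mid [([0.32, -0.336, 0.063], 0.74, [468.0, 303.0]), ([0.472, 0.208, 0.07], 0.61, [231.0, 239.0]), ([0.566, 0.255, 0.069], 0.59, [211.0, 199.0])]
seat []
[ 290  120  150  170 4782] [390.1 221.7]
[345 140  22  25 407] [355.  151.5]
[316 188  22  24 397] [326.8 199.2]
```

```bash
cat > ang.py <<'E'
from h import *
def lids(im,box,z=.106):
    hsv=cv2.cvtColor(im,cv2.COLOR_RGB2HSV);m=((hsv[...,2]<75)&(hsv[...,1]<70)).astype(np.uint8)
    n,l,st,c=cv2.connectedComponentsWithStats(m);r=[]
    for i in range(1,n):
        x,y=c[i]
        if 200<st[i,4]<700 and box[0]<x<box[2] and box[1]<y<box[3]: r.append(c[i])
    return np.array(r)
def a_of(r1,r2):
    P=pix2w('top',[r1,r2],.098)[:,:2];v=P[1]-P[0];return (np.arctan2(v[1],v[0])+np.pi/4+np.pi)%(2*np.pi),np.hypot(*v),P.mean(0)
if __name__=='__main__':
    t0=cv2.imread('pics/t0.png')[:,:,::-1].copy();b=(300,125,430,260)
    L=lids(t0,b);print(L)
    L=L[np.argsort(L[:,1])];a0=a_of(L[0],L[1]);print('a0',a0,'fit 1.0672')
    f=lambda x,y:((x+.5)/3-.5+175,(y+.5)/3-.5+125)
    q=[]
    for _ in range(5):
        N=lids(read_camera('top'),b);q.append(N[np.argsort(N[:,1])][:2])
    N=np.mean(q,0);print(N);a1=a_of(N[1],N[0]);print('a1',a1,'turn deg',np.degrees(a1[0]-a0[0])%360)
    # tongue: brown dark strip in t0
    h=cv2.cvtColor(t0,cv2.COLOR_RGB2HSV);box=h[250:280,370:400]
    g=t0[250:280,370:400].sum(2);m=(g<190);ys,xs=np.nonzero(m);print(m.sum())
    for r in range(30): 
        s=np.nonzero(m[r])[0]
        if len(s): print(250+r,370+s.min(),370+s.max(),end=' | ')
    print();print('theta-left with front -2.8604:',np.degrees((-2.8604-a1[0]+np.pi)%(2*np.pi)-np.pi))
E
python3 ang.py
```

```text
[[383.89285714 154.83673469]
 [399.86552567 208.25183374]]
a0 (np.float64(1.0600285297293746), np.float64(0.1273051042394395), array([ 0.59824151, -0.16037039])) fit 1.0672
[[354.9844902  151.47853266]
 [326.86021427 199.22343182]]
a1 (np.float64(3.3910623812246916), np.float64(0.12686627652061105), array([ 0.61319677, -0.04503884])) turn deg 133.55840159280677
263
250 381 388 | 251 379 386 | 252 376 386 | 253 370 385 | 254 370 386 | 255 370 386 | 256 377 386 | 257 378 387 | 258 378 387 | 259 378 387 | 260 379 388 | 261 379 388 | 262 379 388 | 263 380 389 | 264 380 389 | 265 380 389 | 266 381 390 | 267 381 390 | 268 381 390 | 269 382 391 | 270 382 391 | 271 382 391 | 272 382 391 | 273 383 391 | 274 383 389 | 275 384 386 | 
theta-left with front -2.8604: 1.8175897710215136
```

The lids show about 1.5° left to turn. I'll make a small final move.

Emit:
step_arm([
  {"translation": [-0.5, 1.6, 0], "roll": -0.014},
  {"translation": [-0.3, 1.5, 0], "roll": -0.013},
  {"translation": [0, 0, 0], "roll": 0},
  {"translation": [0, 0, 0], "roll": 0},
  {"translation": [0, 0, 0], "roll": 0},
])

```text
time: 33.3
tool_pos: [0.6126, -0.2138, 0.0974]
tool_rot: [3.141, 0.0, 1.872]
contact_force: [2.2, -3.4, 0.3]
opening: 0.0192
grip_force: 20.0
```

```bash
python3 pg.py; python3 ang.py | grep -E "a1|left"; python3 - <<'E'
from h import *
# jar seen from the scene camera, seated upright near the front?
f=-2.8604
for C in ([.581,-.0997],[.580,-.103]):
    t=np.linspace(0,2*np.pi,80)[:,None];P=np.array(C)+.09*np.array([np.cos(f),np.sin(f)])
    for z in (.106,.09,.036):
        q=proj('scene',np.c_[P+.026*np.c_[np.cos(t),np.sin(t)],np.full(80,z)]);print(P.round(3),z,q.min(0).round(1),q.max(0).round(1))
im=read_camera('scene');cv2.imwrite('pics/s11.png',im[:,:,::-1])
for n in ('jar_mid',):
  for c in ('scene','top'): read_camera(c);print(c,[(np.round(d['at'],3).tolist(),round(d['confidence'],2)) for d in search_frame(c,n)])
hsv=cv2.cvtColor(im,cv2.COLOR_RGB2HSV);m=((hsv[...,2]<65)&(hsv[...,1]<90)).astype(np.uint8)
n,l,st,c=cv2.connectedComponentsWithStats(m)
for i in range(1,n):
    if 150<st[i,4] and 200<c[i][0]<400 and 200<c[i][1]<380: print(st[i],c[i].round(1))
E
```

```text
[ 0.6126 -0.2138  0.0974] [3.1412e+00 5.0000e-04 1.8717e+00] [ 2.2 -3.4  0.3] [-0.44 -0.46 -0.11] 0.01923236445645486 [-0.45  0.68  1.32 -0.    1.14 -0.75]
peg r 0.11839052966902908 ang 4.982419669260514 left 0.011180330739485989
tangent in tool -0.03089652987775826 0.9995225882597715
to goal, tool mm 3.356370956352543 1.3900751027507043
a1 (np.float64(3.419630413353117), np.float64(0.12717049332184235), array([ 0.61163757, -0.04422442])) turn deg 135.19522926275968
theta-left with front -2.8604: 0.18076210106856175
[ 0.495 -0.125] 0.106 [257.1 258.5] [279.4 273.9]
[ 0.495 -0.125] 0.09 [257.7 263.3] [279.7 278.8]
[ 0.495 -0.125] 0.036 [259.4 279.1] [280.8 294.6]
[ 0.494 -0.128] 0.106 [255.6 258.6] [277.9 274. ]
[ 0.494 -0.128] 0.09 [256.2 263.5] [278.3 278.9]
[ 0.494 -0.128] 0.036 [258.  279.3] [279.4 294.8]
scene [([0.584, 0.255, 0.052], 0.85), ([0.509, -0.133, 0.1], 0.6), ([0.492, 0.202, 0.053], 0.55)]
top [([0.471, 0.209, 0.073], 0.97), ([0.564, 0.257, 0.069], 0.89), ([0.499, -0.109, 0.103], 0.55)]
[376 239  18  21 250] [384.2 250.1]
[251 260  27  19 240] [264.  269.5]
```

```bash
python3 - <<'E'
from h import *
g=cv2.imread('pics/s11.png').astype(float).mean(2)
print('col',[(r,int(g[r,266:269].mean())) for r in range(252,306)])
print('glass',[(x,int(g[283:287,x].mean())) for x in range(248,290)])
print('lid',[(x,int(g[268:272,x].mean())) for x in range(248,290)])
E
```

```text
col [(252, 80), (253, 78), (254, 81), (255, 82), (256, 83), (257, 84), (258, 80), (259, 68), (260, 50), (261, 44), (262, 42), (263, 43), (264, 46), (265, 41), (266, 44), (267, 44), (268, 43), (269, 48), (270, 50), (271, 47), (272, 44), (273, 46), (274, 40), (275, 31), (276, 28), (277, 37), (278, 54), (279, 73), (280, 72), (281, 65), (282, 65), (283, 63), (284, 62), (285, 58), (286, 47), (287, 36), (288, 32), (289, 27), (290, 30), (291, 33), (292, 24), (293, 31), (294, 37), (295, 40), (296, 44), (297, 38), (298, 38), (299, 39), (300, 38), (301, 38), (302, 42), (303, 38), (304, 40), (305, 37)]
glass [(248, 39), (249, 32), (250, 33), (251, 28), (252, 27), (253, 26), (254, 26), (255, 22), (256, 28), (257, 26), (258, 26), (259, 27), (260, 29), (261, 24), (262, 28), (263, 33), (264, 39), (265, 48), (266, 54), (267, 58), (268, 61), (269, 63), (270, 64), (271, 63), (272, 61), (273, 62), (274, 60), (275, 62), (276, 59), (277, 57), (278, 62), (279, 73), (280, 77), (281, 76), (282, 83), (283, 96), (284, 86), (285, 83), (286, 82), (287, 81), (288, 81), (289, 84)]
lid [(248, 23), (249, 17), (250, 18), (251, 20), (252, 26), (253, 48), (254, 59), (255, 63), (256, 66), (257, 66), (258, 50), (259, 43), (260, 44), (261, 44), (262, 44), (263, 41), (264, 44), (265, 40), (266, 43), (267, 44), (268, 54), (269, 68), (270, 67), (271, 70), (272, 70), (273, 67), (274, 69), (275, 63), (276, 56), (277, 44), (278, 54), (279, 85), (280, 92), (281, 92), (282, 88), (283, 90), (284, 91), (285, 93), (286, 92), (287, 92), (288, 88), (289, 85)]
```

The lid edges (columns 257.5–278.5, lower edge at row 278) match an upright, seated jar at the front. The peg is still gripped, so I'm handing in.

```bash
python3 -c "
from cell import *
print(hand_in())"
```

```text
the job is handed in; nothing more can be done
None
```

I handed the job in with the jar upright in the well, at the front within about 0.5° by the cameras, and the peg still gripped; the jar was tipped to about 45° on a second try (the first reached only about 35°, so I set it on the bench and regripped it) and levelled again before placing.

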